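# Clear the spent cartridge and hold the detector's recessed reset

### The job

Pull the spent steel cartridge out of its seat on top of the detector and drop it into the yellow reject crate; only once it lies there, take the green-handled reset pin from its holder, reach it upright through the red-ringed hole in the detector's top and press the recessed red button down. Finish while holding: the pin still gripped, the red button still held fully down, without forcing it. Do not press the button in the blue-ringed hole, and leave the bottle, the flask and the beaker where they stand.

Things in the scene. Friction and masses are not known exactly. Their poses are not given: they have to be found in the camera images.
- detector: Fixed cream-coloured bench instrument, a flat case 220 (x) by 260 (y) by 80 mm high with a level top, standing level on the bench. Origin: centre of its underside; its own z is up. On top are a dark collar (the seat) and two round vertical holes, one ringed red and one ringed blue, 60 mm apart; the rings, display and keys stand less than 3 mm proud.
- seat (a point): Centre of the cartridge seat, on the case's top (80 mm above the bench). A dark steel collar, 38 mm outside diameter, 28 mm inside, 15 mm high, open at the top, stands round it.
- reset_mouth (a point): Centre of the red-ringed hole, level with the case's top (80 mm above the bench); z up. The hole is vertical, 16 mm in diameter; the red button's flat top, 13 mm across, lies 18 mm below this point when not pressed.
- reset_button (a joint): The red button: 0 when up, grows as it is pressed down, 0.008 (8 mm) when fully down. Sprung: begins to move at 2 N, fully down at 6 N, springs back by itself.
- zero_mouth (a point): Centre of the blue-ringed hole, same size and depth as the red one; holds a blue button that must not be pressed.
- zero_button (a joint): The blue button: 0 when up, up to 0.008 m when pressed; the same spring as the red one.
- cartridge: Loose steel cylinder with an orange band, 24 mm in diameter, 70 mm long, about 90 g; at the start it stands upright in the seat, held only by 2 mm loose play, so it lifts straight out. Origin: centre of its lower end; z along its length, up.
- cartridge_mid (a point): Middle of the cartridge, 35 mm from either end on its axis.
- crate: Yellow open-topped plastic reject crate, loose, 0.7 kg, 190 (x) by 150 (y) by 75 mm high outside, walls and floor 5 mm. Origin: centre of its underside, z up. It may stand to the left or to the right of the detector.
- holder: Aluminium block 80 by 80 by 60 mm high, loose, 0.9 kg, with a vertical 11 mm hole through its middle in which the pin stands. Origin: centre of its underside, z up. It stands on the side where the crate is not.
- pin: Reset pin, 120 mm long, about 50 g: steel shaft 8 mm in diameter over the lower 50 mm, then a round green handle 18 mm in diameter from 50 to 120 mm above the tip. Origin: centre of the shaft's tip; z along it towards the handle. At the start it stands upright with the shaft in the holder's hole and the handle's lower end resting on the holder's top (tip 10 mm above the bench); it lifts straight out.
- bottle: Bystander: brown bottle with a blue cap, 66 mm in diameter, 140 mm high. Origin: centre of its underside.
- flask: Bystander: conical glass flask, 72 mm in diameter at the foot, 108 mm high. Origin: centre of its underside.
- beaker: Bystander: open glass beaker, 66 mm in diameter at the rim, 85 mm high. Origin: centre of its underside.
There are look-alikes about, which are no part of the job. There is more than one size of the cartridge; the job needs the largest.

How it is judged:
By the outcome, as a careful person would: the job done as asked, in the order asked, and still so for the second after the job is handed in, while the arm keeps its last pose, push and grip.
It also fails if it takes over 64 s, if anything falls off the work surface, if the arm or the gripper's body presses on something with over 40 N, if the wrist force passes 120 N, or if a joint passes its speed limit or range.

### The arm

A 6-joint arm with a two-finger parallel gripper is mounted at the origin on the work surface. World frame = base frame: x ahead of the robot, y to its left, z up, the work surface at z = 0. Lengths are in m, angles in rad, forces in N, time in s.
With the tool pointing down it reaches from about 0.425 to 0.95 m from the base axis. Payload 3.5 kg.
Tool frame: the origin (TCP) lies at the very end of the fingers, on their centre line; the grasp point (between the pads) lies 19 mm behind it; z points along the fingers, y is the line along which they close (so a half turn about z gives the same grasp; the last joint's range is limited). The gripper opens to 85 mm and grips with 20 to 120 N. Pads are 22 mm wide; open, the fingers measure 114 mm over their backs; the gripper's body (76 mm by 85 mm) begins 54 mm behind the grasp point. The pads swing forward as they close: fully open they stand 13 mm farther back than shut.
Start: joints at [1.119, 0.286, 1.577, -0, 1.279, -0.15], TCP at [0.201, 0.644, 0.231] pointing down, gripper open.
Joint ranges: [-2.77, 2.77], [-0.9, 2.22], [0.21, 2.48], [-1.53, 4.67], [0.24, 2.81], [-2.84, 2.84]. Speed limits (rad/s): [2.79, 2.79, 3.14, 3.14, 3.14, 3.14].

### API

Orientations are given as [roll, pitch, yaw] about the fixed x, y, z axes, in that order (R = Rz(yaw) Ry(pitch) Rx(roll)).
In Python, from workcell import manip gives the robot as it stands.
- The arm moves only by the tool play_rows, never from a script. Its argument "rows" is a list of rows, each an object of numbers: "x", "y", "z": the shift along the tool's x, y, z in cm; "ax", "ay", "az": the turn, a rotation vector about the tool's x, y, z in degrees; "hand": the gripper's target within -1 to 1 (fully open at 1, half-way at 0, shut at -1). In form: [{"x": .., "y": .., "z": .., "ax": .., "ay": .., "az": .., "hand": ..}, ...]. A call has 1 to 12 rows; each row shifts and turns the commanded pose from where the row before left it, along the tool's axes as they then stand; what a row does not reach is not made up. A row lasts 1/10 s, in which the tool goes at most 50 mm and 8.59 degrees, less where a joint would pass 70% of its speed; a pose out of reach is approached as far as the arm can. A call is refused whole if a number of a shift passes 5 or a number of a turn 8.59, either way. A call with a gripper value outside its range is refused whole. The fingers move at their own pace and stop on an object; "newtons" is the grip in N (left out, the last holds). Time passes only in rows, so rows that do not move let the fingers close. It gives the time, the measured TCP pose, the force, the opening and the grip force at its end, in the units of the state.
- manip.sense(): the state, without advancing time (a new reading comes with each control period).
- manip.camera(name): name is "side" or "top"; returns the picture (400x640x3 uint8, red, green, blue); there is no depth.
- manip.camera_model(name): a dict with "camera_matrix" (3x3 intrinsics, pixels), "R" (3x3) and "t" (3): a world point X has camera coordinates R X + t. Camera axes: x right, y down, z forward; pixel columns grow to the right and rows downward; lengths in m; the calibration is good to about 2 mm. A picture is of the moment at which its call begins. camera_model takes no time and is no camera call.
- manip.hand_in(): hands the job in; it is judged then, once.
The state is a dict: "time": time; "joint_pos": joint angles; "joint_vel": joint speeds; "tau": joint torques, N m; "eef_pos": TCP position; "tool_rot": TCP orientation; "wrist_force": force on the tool from outside, world axes, zero at the start; "torque": the same for the moment, N m; "grip_width": finger opening in m; "grasp_force": force on a finger pad.
Only numpy, scipy, OpenCV 4.12 (cv2) and the standard library are available. Lean on these libraries where they do the work, as an engineer would, in place of code of your own. Each camera call takes 0.05 s, during which the arm holds its last target. There are 200 camera calls.

## Working session

There is one attempt and no reset: what is moved stays moved. The work goes in short steps, Python scripts to look and compute and a tool call to move; the robot and the scene stay as the last step left them, time stands still between calls to the robot, and variables do not carry over. Pictures are saved under pics/ and viewed, at most 10 in all, crops included, and the job is handed in when it is done.

Besides the shell and the picture viewer there is one more tool, called after "Emit:" by a JSON object that holds its "api" and its "payload". play_rows: Moves the arm, as the interface text tells. Its arguments: {"type":"object","properties":{"rows":{"type":"array"},"newtons":{"type":"number"}},"required":["rows"]}

```bash
mkdir -p pics
python3 - <<'E'
from workcell import manip
import cv2
for n in("side","top"):
    cv2.imwrite(f"pics/{n}0.png",manip.camera(n)[:,:,::-1])
    m=manip.camera_model(n);print(n,m)
print(manip.sense())
E
```

```text
side {'camera_matrix': array([[471.57042   ,   0.        , 327.95229348],
       [  0.        , 471.57042   , 194.92511761],
       [  0.        ,   0.        ,   1.        ]]), 'R': array([[-0.82458536, -0.56568053, -0.00803245],
       [-0.36904244,  0.54860147, -0.75022937],
       [ 0.42879676, -0.61566384, -0.66112886]]), 't': array([0.50786092, 0.32145203, 0.93605144])}
top {'camera_matrix': array([[423.01559634,   0.        , 320.06174599],
       [  0.        , 423.01559634, 200.45781839],
       [  0.        ,   0.        ,   1.        ]]), 'R': array([[-0.00598782, -0.99998044, -0.00180887],
       [-0.99918148,  0.00605539, -0.03999627],
       [ 0.04000644,  0.0015679 , -0.99919819]]), 't': array([0.0043785 , 0.61550006, 1.31934904])}
{'time': 0.1, 'joint_pos': array([ 1.11896883e+00,  2.87143520e-01,  1.57804286e+00,  6.68584050e-06,
        1.27861877e+00, -1.49999865e-01]), 'joint_vel': array([-0.00129073, -0.0031154 , -0.00375984,  0.0007877 , -0.00149303,
       -0.00029275]), 'tau': array([ 1.26996747e-03, -4.07293618e+01, -2.93700027e+01, -1.48716285e-04,
        3.36233148e-03, -1.41697811e-05]), 'eef_pos': array([0.20035805, 0.6439468 , 0.23003457]), 'tool_rot': array([-3.13940595e+00, -3.36957863e-04,  2.83976272e+00]), 'wrist_force': array([ 0.18022849, -0.14027265,  0.62218764]), 'torque': array([-0.02299598, -0.02669956,  0.02610337]), 'grasp_force': 0.0, 'grip_width': 0.08503488196751255}
```

View pics/top0.png

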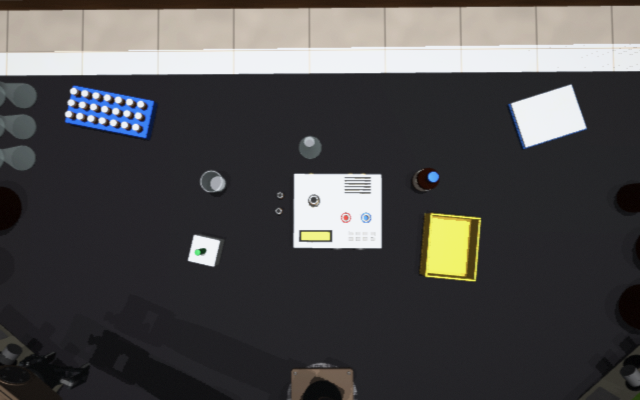

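View pics/side0.png

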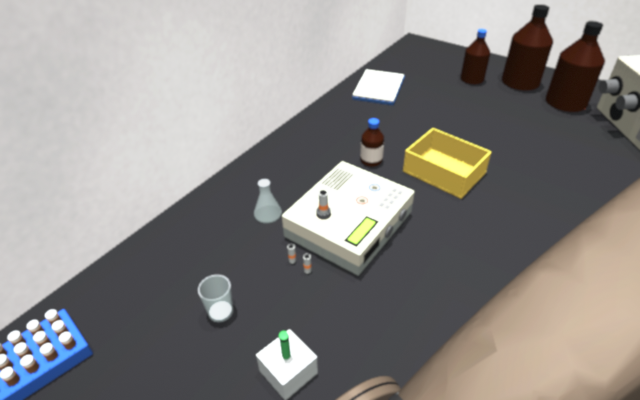

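Top view: the crate is at (451,247) on the right and the holder with the pin at (203,251) on the left. The red hole is at (346,217), the blue hole at (366,217), the bottle at (427,180), the flask at (310,147) and the beaker at (212,182).
What could be taken for the cartridge: the one in the seat, top (314,200) / side (323,204), and two small ones on the bench, top (280,195) and (279,211) / side (292,254) and (307,263). I choose the largest, in the dark collar. I'll check this in a crop.

```bash
cat > h.py <<'E'
import numpy as np, cv2
from workcell import manip
def ray(n,uv):
    m=manip.camera_model(n);K,R,t=m["camera_matrix"],m["R"],m["t"]
    return -R.T@t, R.T@np.linalg.solve(K,[uv[0],uv[1],1.])
def atz(n,uv,z):
    c,d=ray(n,uv);return c+d*(z-c[2])/d[2]
def proj(n,X):
    m=manip.camera_model(n);p=m["camera_matrix"]@(m["R"]@np.array(X,float)+m["t"]);return p[:2]/p[2]
def tri(a,b):
    m=[manip.camera_model(n) for n in("top","side")]
    P=[q["camera_matrix"]@np.c_[q["R"],q["t"]] for q in m]
    X=cv2.triangulatePoints(P[0],P[1],np.array(a,float),np.array(b,float));return (X[:3]/X[3]).ravel()
E
python3 - <<'E'
import cv2,numpy as np
t=cv2.imread("pics/top0.png");s=cv2.imread("pics/side0.png")
a=cv2.resize(t[160:260,265:395],None,fx=6,fy=6,interpolation=cv2.INTER_CUBIC)[:,:780]
cv2.imwrite("pics/ct.png",a)
b=cv2.resize(s[150:290,265:425],None,fx=4,fy=4,interpolation=cv2.INTER_CUBIC)
cv2.imwrite("pics/cs.png",b)
from h import *
T="top";p=lambda *a:print(*a)
for n,uv,z in [("seat?",(314,200),.15),("red",(346,217.5),.08),("blue",(366,217.5),.08)]:p(n,atz(T,uv,z).round(4))
p("corners",[atz(T,c,.08).round(3) for c in((293.5,174),(381.5,174),(381.5,248),(293.5,248))])
hsv=cv2.cvtColor(t,cv2.COLOR_BGR2HSV);hs=cv2.cvtColor(s,cv2.COLOR_BGR2HSV)
def cen(h,lo,hi,box):
    m=cv2.inRange(h,lo,hi);u0,v0,u1,v1=box;k=m[v0:v1,u0:u1];v,u=np.nonzero(k);return (u.mean()+u0,v.mean()+v0,len(u),u.min()+u0,u.max()+u0,v.min()+v0,v.max()+v0)
p("pin top",cen(hsv,(45,80,40),(80,255,255),(180,230,225,270)))
p("pin side",cen(hs,(45,80,20),(80,255,255),(260,320,310,370)))
p("crate",cen(hsv,(20,120,60),(35,255,255),(400,200,500,290)))
p("red",cen(hsv,(0,60,80),(8,255,255),(336,208,357,227)),cen(hsv,(172,60,80),(180,255,255),(336,208,357,227)))
m=cv2.inRange(hsv,(0,0,150),(180,60,255));m[:230]=0;m[270:]=0;m[:,:185]=0;m[:,225:]=0
v,u=np.nonzero(m);r=cv2.minAreaRect(np.c_[u,v].astype(np.float32));p("holder",r,atz(T,r[0],.06))
m=cv2.inRange(hsv,(20,120,60),(35,255,255));m[:205]=0;m[290:]=0;m[:,:410]=0;m[:,490:]=0
v,u=np.nonzero(m);r=cv2.minAreaRect(np.c_[u,v].astype(np.float32));p("crate",r,[atz(T,q,.075).round(3) for q in cv2.boxPoints(r)])
E
```

```text
seat? [0.6114 0.0176 0.15  ]
red [ 0.5615 -0.0765  0.08  ]
blue [ 0.5611 -0.1361  0.08  ]
corners [array([0.693, 0.08 , 0.08 ]), array([ 0.691, -0.184,  0.08 ]), array([ 0.47 , -0.181,  0.08 ]), array([0.472, 0.08 , 0.08 ])]
pin top (np.float64(199.54166666666666), np.float64(251.35416666666666), 48, np.int64(195), np.int64(205), np.int64(249), np.int64(254))
pin side (np.float64(284.1179245283019), np.float64(343.20283018867923), 212, np.int64(278), np.int64(289), np.int64(330), np.int64(358))
crate (np.float64(450.1907876805669), np.float64(246.46088852548377), 3669, np.int64(420), np.int64(480), np.int64(212), np.int64(281))
red (np.float64(345.14814814814815), np.float64(217.11111111111111), 27, np.int64(342), np.int64(348), np.int64(213), np.int64(222)) (np.float64(345.5), np.float64(217.875), 16, np.int64(341), np.int64(350), np.int64(213), np.int64(222))
holder ((203.505859375, 250.22352600097656), (27.333240509033203, 26.899377822875977), 12.528807640075684) [0.46520668 0.35378106 0.06      ]
crate ((449.9241638183594, 246.41036987304688), (57.05224609375, 65.60592651367188), 4.763641834259033) [array([ 0.384, -0.292,  0.075]), array([ 0.578, -0.311,  0.075]), array([ 0.563, -0.481,  0.075]), array([ 0.369, -0.461,  0.075])]
```

View pics/ct.png

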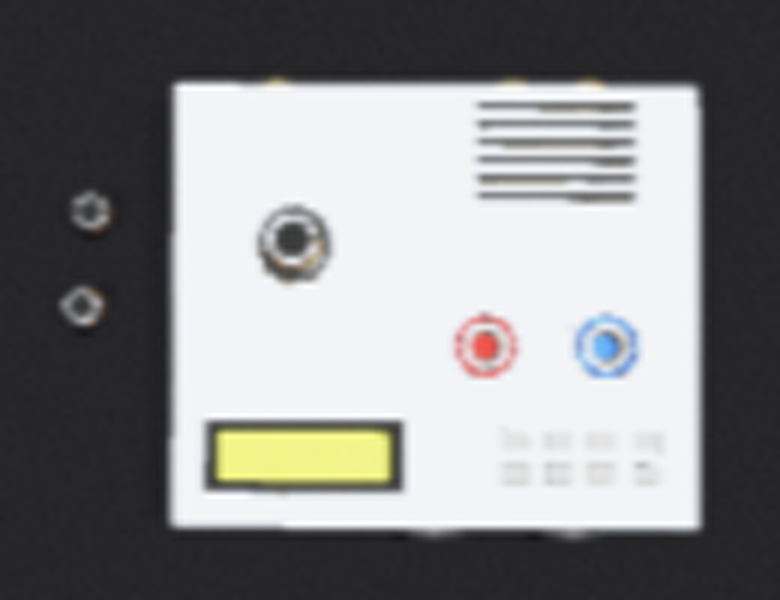

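View pics/cs.png

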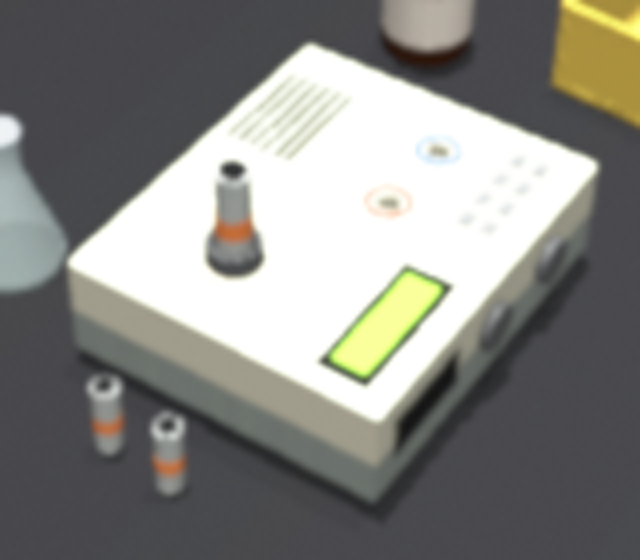

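The crops show the seated cartridge in the dark collar (top crop (291,239), side crop (232,170)). It is clearly taller than the two small ones on the bench, so the choice stands.

Run:
```python
from h import *
print("cart top tri",tri((313.2,199.5),(322.7,192.2)), "z.15",atz("side",(322.7,192.2),.15))
print("red tri",tri((345.6,217.3),(361.7,200.2)), atz("side",(361.7,200.2),.08))
print("blue",atz("top",(365.6,217.3),.08),atz("side",(374.3,187.2),.08))
s=cv2.imread("pics/side0.png");t=cv2.imread("pics/top0.png")
print(atz("top",(204.5,251.5),.06),"pin in top: foot->", proj("top",(.465,.354,.13)),proj("top",(.465,.354,.06)),proj("side",(.465,.354,.13)),proj("side",(.465,.354,.06)))
a=cv2.resize(t[225:275,175:235],None,fx=6,fy=6,interpolation=cv2.INTER_CUBIC)
b=cv2.resize(s[320:400,245:330],None,fx=5,fy=5,interpolation=cv2.INTER_CUBIC)[:400,:425]
c=np.zeros((400,785,3),np.uint8);c[:300,:360]=a;c[:,360:]=b;cv2.imwrite("pics/cp.png",c)
```

```text
cart top tri [0.61386735 0.02049104 0.14981613] z.15 [0.61460295 0.0211686  0.15      ]
red tri [ 0.56328934 -0.0746176   0.07934371] [ 0.56389193 -0.07335911  0.08      ]
blue [ 0.56170995 -0.13495329  0.08      ] [ 0.56305895 -0.13381938  0.08      ]
[0.46134627 0.35075585 0.06      ] pin in top: foot-> [196.63934693 252.19668732] [203.43311176 250.29259757] [284.36151615 334.72747136] [286.96166772 355.56877224]
```

View pics/cp.png

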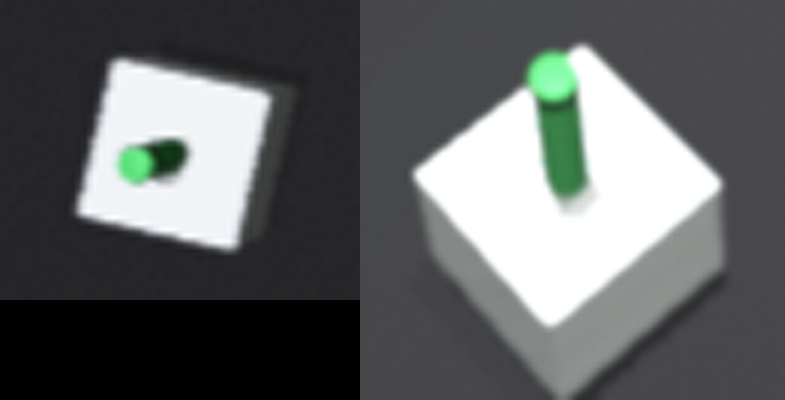

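Emit:
{"api": "play_rows", "payload": {"rows": [{"az":8.5,"z":-1},{"az":8.5,"z":-1},{"az":8.5},{"az":8.5},{"az":8.5},{"az":8.5},{"az":8.5},{"az":8.5},{"az":4.8},{}], "newtons": 60}}

```text
invalid input
```

The crop shows the pin's green top at top crop (136,164) and side crop (193,77), standing upright in the white block. The move was refused, so I'll write full rows.

Emit:
{"api": "play_rows", "payload": {"rows": [{"x":0,"y":0,"z":-1,"ax":0,"ay":0,"az":8.5,"hand":1},{"x":0,"y":0,"z":-1,"ax":0,"ay":0,"az":8.5,"hand":1},{"x":0,"y":0,"z":0,"ax":0,"ay":0,"az":8.5,"hand":1},{"x":0,"y":0,"z":0,"ax":0,"ay":0,"az":8.5,"hand":1},{"x":0,"y":0,"z":0,"ax":0,"ay":0,"az":8.5,"hand":1},{"x":0,"y":0,"z":0,"ax":0,"ay":0,"az":8.5,"hand":1},{"x":0,"y":0,"z":0,"ax":0,"ay":0,"az":8.5,"hand":1},{"x":0,"y":0,"z":0,"ax":0,"ay":0,"az":8.5,"hand":1},{"x":0,"y":0,"z":0,"ax":0,"ay":0,"az":4.7,"hand":1},{"x":0,"y":0,"z":0,"ax":0,"ay":0,"az":0,"hand":1}], "newtons": 60}}

```text
time: 1.1
eef_pos: [0.2004, 0.6442, 0.2506]
tool_rot: [-3.141, 0.001, 1.571]
wrist_force: [0.8, -0.1, -0.3]
grip_width: 0.0857
grasp_force: 0.0
```

Run:
```python
from h import *
s=manip.sense();print(s["eef_pos"],s["tool_rot"],s["joint_pos"])
from scipy.spatial.transform import Rotation as Ro
R=Ro.from_euler("xyz",s["tool_rot"]).as_matrix();print(R.round(3))
print("pin",tri((197.2,251.9),(283.2,335.0)),atz("top",(197.2,251.9),.13),atz("side",(283.2,335.),.13))
```

```text
[0.2004393  0.64418508 0.25056222] [-3.14101146e+00  1.18786088e-03  1.57117163e+00] [1.11901616e+00 2.72932254e-01 1.55778002e+00 3.93863429e-06
 1.31220280e+00 1.11864020e+00]
[[-0.     1.    -0.001]
 [ 1.     0.    -0.001]
 [-0.001 -0.001 -1.   ]]
pin [0.46664719 0.35389573 0.12740824] [0.46583492 0.35240208 0.13      ] [0.46635671 0.35557771 0.13      ]
```

Emit:
{"api": "play_rows", "payload": {"rows": [{"x":-3.9,"y":2.58,"z":0,"ax":0,"ay":0,"az":0,"hand":1},{"x":-3.9,"y":2.58,"z":0,"ax":0,"ay":0,"az":0,"hand":1},{"x":-3.9,"y":2.58,"z":0,"ax":0,"ay":0,"az":0,"hand":1},{"x":-3.9,"y":2.58,"z":0,"ax":0,"ay":0,"az":0,"hand":1},{"x":-3.9,"y":2.58,"z":0,"ax":0,"ay":0,"az":0,"hand":1},{"x":-3.9,"y":2.58,"z":0,"ax":0,"ay":0,"az":0,"hand":1},{"x":-3.9,"y":2.58,"z":0,"ax":0,"ay":0,"az":0,"hand":1},{"x":-3.9,"y":2.58,"z":0,"ax":0,"ay":0,"az":0,"hand":1},{"x":-3.9,"y":2.58,"z":0,"ax":0,"ay":0,"az":0,"hand":1},{"x":-3.9,"y":2.58,"z":0,"ax":0,"ay":0,"az":0,"hand":1},{"x":-3.9,"y":2.58,"z":0,"ax":0,"ay":0,"az":0,"hand":1},{"x":-3.9,"y":2.58,"z":0,"ax":0,"ay":0,"az":0,"hand":1}]}}

```text
time: 2.3
eef_pos: [0.5109, 0.1748, 0.2512]
tool_rot: [3.142, -0.0, 1.573]
wrist_force: [0.1, 1.2, -0.1]
grip_width: 0.0853
grasp_force: 0.0
```

Emit:
{"api": "play_rows", "payload": {"rows": [{"x":-3.9,"y":2.58,"z":0,"ax":0,"ay":0,"az":0,"hand":1},{"x":-3.9,"y":2.58,"z":0,"ax":0,"ay":0,"az":0,"hand":1},{"x":-3.9,"y":2.58,"z":0,"ax":0,"ay":0,"az":0,"hand":1},{"x":-3.9,"y":2.58,"z":0,"ax":0,"ay":0,"az":0,"hand":1},{"x":0,"y":0,"z":0,"ax":0,"ay":0,"az":0,"hand":1},{"x":0,"y":0,"z":0,"ax":0,"ay":0,"az":0,"hand":1}]}}

```text
time: 2.9
eef_pos: [0.6135, 0.0197, 0.2505]
tool_rot: [-3.14, -0.001, 1.57]
wrist_force: [0.2, 0.0, 0.4]
grip_width: 0.0855
grasp_force: 0.0
```

Emit:
{"api": "play_rows", "payload": {"rows": [{"x":0.05,"y":0,"z":2.4,"ax":0,"ay":0,"az":0,"hand":1},{"x":0,"y":0,"z":2.4,"ax":0,"ay":0,"az":0,"hand":1},{"x":0,"y":0,"z":2.4,"ax":0,"ay":0,"az":0,"hand":1},{"x":0,"y":0,"z":2.4,"ax":0,"ay":0,"az":0,"hand":1},{"x":0,"y":0,"z":2.4,"ax":0,"ay":0,"az":0,"hand":1},{"x":0,"y":0,"z":2.4,"ax":0,"ay":0,"az":0,"hand":1},{"x":0,"y":0,"z":0,"ax":0,"ay":0,"az":0,"hand":1},{"x":0,"y":0,"z":0,"ax":0,"ay":0,"az":0,"hand":-1},{"x":0,"y":0,"z":0,"ax":0,"ay":0,"az":0,"hand":-1},{"x":0,"y":0,"z":0,"ax":0,"ay":0,"az":0,"hand":-1},{"x":0,"y":0,"z":0,"ax":0,"ay":0,"az":0,"hand":-1},{"x":0,"y":0,"z":0,"ax":0,"ay":0,"az":0,"hand":-1}], "newtons": 50}}

```text
time: 4.1
eef_pos: [0.6142, 0.021, 0.1087]
tool_rot: [3.14, 0.0, 1.571]
wrist_force: [-0.9, -0.2, 3.3]
grip_width: 0.0228
grasp_force: 48.7
```

Emit:
{"api": "play_rows", "payload": {"rows": [{"x":0,"y":0,"z":0,"ax":0,"ay":0,"az":0,"hand":-1},{"x":0,"y":0,"z":0,"ax":0,"ay":0,"az":0,"hand":-1},{"x":0,"y":0,"z":0,"ax":0,"ay":0,"az":0,"hand":-1},{"x":0,"y":0,"z":0,"ax":0,"ay":0,"az":0,"hand":-1}]}}

```text
time: 4.5
eef_pos: [0.6142, 0.021, 0.1087]
tool_rot: [3.14, 0.0, 1.571]
wrist_force: [-0.7, 1.0, 5.9]
grip_width: 0.0229
grasp_force: 48.7
```

Emit:
{"api": "play_rows", "payload": {"rows": [{"x":0,"y":0,"z":-0.5,"ax":0,"ay":0,"az":0,"hand":-1},{"x":0,"y":0,"z":-1,"ax":0,"ay":0,"az":0,"hand":-1},{"x":0,"y":0,"z":-1.5,"ax":0,"ay":0,"az":0,"hand":-1},{"x":0,"y":0,"z":-2,"ax":0,"ay":0,"az":0,"hand":-1},{"x":0,"y":0,"z":-2,"ax":0,"ay":0,"az":0,"hand":-1},{"x":0,"y":0,"z":-2,"ax":0,"ay":0,"az":0,"hand":-1},{"x":0,"y":0,"z":-1,"ax":0,"ay":0,"az":0,"hand":-1},{"x":0,"y":0,"z":0,"ax":0,"ay":0,"az":0,"hand":-1},{"x":0,"y":0,"z":0,"ax":0,"ay":0,"az":0,"hand":-1}]}}

```text
time: 5.4
eef_pos: [0.6131, 0.0211, 0.2069]
tool_rot: [-3.141, -0.0, 1.571]
wrist_force: [-0.0, -0.4, -1.0]
grip_width: 0.0226
grasp_force: 49.2
```

Run:
```python
from h import *
s=manip.sense();print(s["eef_pos"],s["grip_width"],s["wrist_force"])
t=manip.camera("top")[:,:,::-1];d=manip.camera("side")[:,:,::-1]
a=cv2.resize(d[100:250,270:500],None,fx=3,fy=3);b=t[150:300,380:500]
c=np.zeros((600,800,3),np.uint8);c[:450,:690]=a
c[450:600,:120]=b
b=cv2.resize(t[200:290,405:495],None,fx=1.6,fy=1.6);c[450:594,130:274]=b
cv2.imwrite("pics/lift.png",c)
g=cv2.imread("pics/top0.png")
e=cv2.imread("pics/side0.png");
# crate rim in side view: project hypothesised crate
def pr(cx,cy,yaw,z,n):
    Q=[]
    for a,b in((1,1),(1,-1),(-1,-1),(-1,1)):
        x,y=a*.095,b*.075;Q.append(proj(n,(cx+x*np.cos(yaw)-y*np.sin(yaw),cy+x*np.sin(yaw)+y*np.cos(yaw),z)).round(0))
    return [tuple(map(int,q)) for q in Q]
for n in("side","top"):print(n,pr(.474,-.386,-.083,.075,n))
```

```text
[0.61309547 0.02108747 0.20693799] 0.022628679176988326 [-0.02870137 -0.36716447 -1.01432328]
side [(404, 152), (431, 129), (490, 152), (465, 178)]
top [(427, 213), (477, 216), (473, 280), (423, 276)]
```

View pics/lift.png

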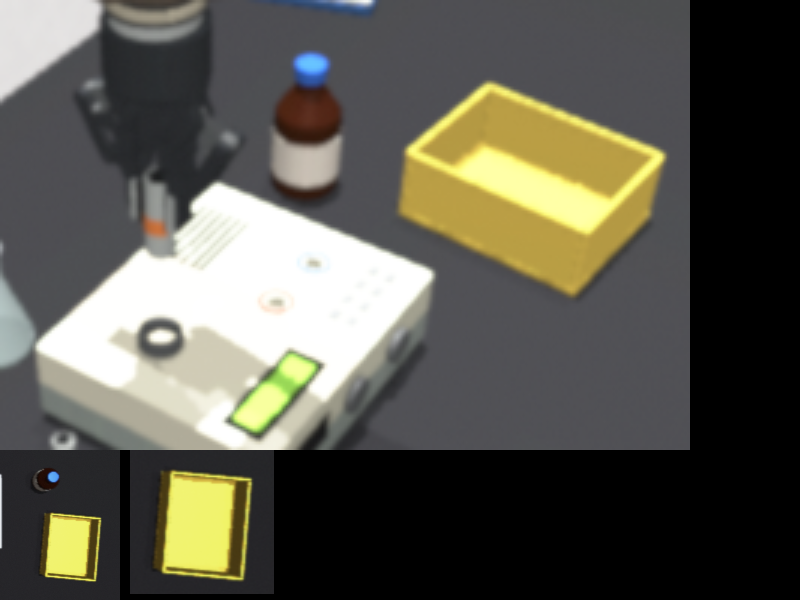

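The picture shows the cartridge out of the collar and hanging in the fingers. The side view puts the crate rim at about (405,151), (433,128), (491,152) and (466,178), which matches my estimate of the centre at (0.474, -0.386).

Emit:
{"api": "play_rows", "payload": {"rows": [{"x":-4.07,"y":-1.39,"z":0,"ax":0,"ay":0,"az":0,"hand":-1},{"x":-4.07,"y":-1.39,"z":0,"ax":0,"ay":0,"az":0,"hand":-1},{"x":-4.07,"y":-1.39,"z":0,"ax":0,"ay":0,"az":0,"hand":-1},{"x":-4.07,"y":-1.39,"z":0,"ax":0,"ay":0,"az":0,"hand":-1},{"x":-4.07,"y":-1.39,"z":0,"ax":0,"ay":0,"az":0,"hand":-1},{"x":-4.07,"y":-1.39,"z":0,"ax":0,"ay":0,"az":0,"hand":-1},{"x":-4.07,"y":-1.39,"z":0,"ax":0,"ay":0,"az":0,"hand":-1},{"x":-4.07,"y":-1.39,"z":0,"ax":0,"ay":0,"az":0,"hand":-1},{"x":-4.07,"y":-1.39,"z":0,"ax":0,"ay":0,"az":0,"hand":-1},{"x":-4.07,"y":-1.39,"z":0,"ax":0,"ay":0,"az":0,"hand":-1},{"x":0,"y":0,"z":0,"ax":0,"ay":0,"az":0,"hand":-1},{"x":0,"y":0,"z":0,"ax":0,"ay":0,"az":0,"hand":-1}]}}

```text
time: 6.7
eef_pos: [0.4736, -0.3863, 0.2058]
tool_rot: [-3.14, -0.002, 1.569]
wrist_force: [-0.1, 0.1, -0.8]
grip_width: 0.0231
grasp_force: 49.3
```

Emit:
{"api": "play_rows", "payload": {"rows": [{"x":0,"y":0,"z":2,"ax":0,"ay":0,"az":0,"hand":-1},{"x":0,"y":0,"z":2,"ax":0,"ay":0,"az":0,"hand":-1},{"x":0,"y":0,"z":2,"ax":0,"ay":0,"az":0,"hand":-1},{"x":0,"y":0,"z":2,"ax":0,"ay":0,"az":0,"hand":-1},{"x":0,"y":0,"z":2,"ax":0,"ay":0,"az":0,"hand":-1},{"x":0,"y":0,"z":2,"ax":0,"ay":0,"az":0,"hand":-1},{"x":0,"y":0,"z":2,"ax":0,"ay":0,"az":0,"hand":-1},{"x":0,"y":0,"z":1.6,"ax":0,"ay":0,"az":0,"hand":-1},{"x":0,"y":0,"z":0,"ax":0,"ay":0,"az":0,"hand":-1},{"x":0,"y":0,"z":0,"ax":0,"ay":0,"az":0,"hand":-1}]}}

```text
time: 7.7
eef_pos: [0.4748, -0.3853, 0.0512]
tool_rot: [-3.141, -0.001, 1.572]
wrist_force: [-0.1, -0.1, -0.7]
grip_width: 0.0227
grasp_force: 49.3
```

Emit:
{"api": "play_rows", "payload": {"rows": [{"x":0,"y":0,"z":0,"ax":0,"ay":0,"az":0,"hand":0.2},{"x":0,"y":0,"z":0,"ax":0,"ay":0,"az":0,"hand":0.2},{"x":0,"y":0,"z":0,"ax":0,"ay":0,"az":0,"hand":0.2},{"x":0,"y":0,"z":0,"ax":0,"ay":0,"az":0,"hand":0.2},{"x":0,"y":0,"z":0,"ax":0,"ay":0,"az":0,"hand":0.2},{"x":0,"y":0,"z":0,"ax":0,"ay":0,"az":0,"hand":0.2}]}}

```text
time: 8.3
eef_pos: [0.4745, -0.386, 0.0514]
tool_rot: [3.141, 0.0, 1.571]
wrist_force: [0.3, -0.2, -0.4]
grip_width: 0.051
grasp_force: 0.0
```

Emit:
{"api": "play_rows", "payload": {"rows": [{"x":0,"y":0,"z":-1,"ax":0,"ay":0,"az":0,"hand":0.2},{"x":0,"y":0,"z":-2,"ax":0,"ay":0,"az":0,"hand":0.2},{"x":0,"y":0,"z":-3,"ax":0,"ay":0,"az":0,"hand":0.2},{"x":0,"y":0,"z":-3,"ax":0,"ay":0,"az":0,"hand":0.2},{"x":0,"y":0,"z":-3,"ax":0,"ay":0,"az":0,"hand":0.2},{"x":0,"y":0,"z":-4,"ax":0,"ay":0,"az":0,"hand":0.2},{"x":0,"y":0,"z":-4,"ax":0,"ay":0,"az":0,"hand":0.2},{"x":0,"y":0,"z":0,"ax":0,"ay":0,"az":0,"hand":0.2},{"x":0,"y":0,"z":0,"ax":0,"ay":0,"az":0,"hand":1}]}}

```text
time: 9.2
eef_pos: [0.475, -0.3864, 0.2537]
tool_rot: [3.139, 0.003, 1.571]
wrist_force: [-0.5, 0.1, -0.9]
grip_width: 0.0641
grasp_force: 0.0
```

Emit:
{"api": "play_rows", "payload": {"rows": [{"x":4.63,"y":-0.05,"z":0,"ax":0,"ay":0,"az":0,"hand":1},{"x":4.63,"y":-0.05,"z":0,"ax":0,"ay":0,"az":0,"hand":1},{"x":4.63,"y":-0.05,"z":0,"ax":0,"ay":0,"az":0,"hand":1},{"x":4.63,"y":-0.05,"z":0,"ax":0,"ay":0,"az":0,"hand":1},{"x":4.63,"y":-0.05,"z":0,"ax":0,"ay":0,"az":0,"hand":1},{"x":4.63,"y":-0.05,"z":0,"ax":0,"ay":0,"az":0,"hand":1},{"x":4.63,"y":-0.05,"z":0,"ax":0,"ay":0,"az":0,"hand":1},{"x":4.63,"y":-0.05,"z":0,"ax":0,"ay":0,"az":0,"hand":1},{"x":4.63,"y":-0.05,"z":0,"ax":0,"ay":0,"az":0,"hand":1},{"x":4.63,"y":-0.05,"z":0,"ax":0,"ay":0,"az":0,"hand":1},{"x":4.63,"y":-0.05,"z":0,"ax":0,"ay":0,"az":0,"hand":1},{"x":4.63,"y":-0.05,"z":0,"ax":0,"ay":0,"az":0,"hand":1}]}}

```text
time: 10.4
eef_pos: [0.467, 0.1714, 0.2494]
tool_rot: [-3.138, 0.001, 1.571]
wrist_force: [0.9, -0.7, -0.5]
grip_width: 0.0854
grasp_force: 0.0
```

Emit:
{"api": "play_rows", "payload": {"rows": [{"x":4.63,"y":-0.05,"z":0,"ax":0,"ay":0,"az":0,"hand":1},{"x":4.63,"y":-0.05,"z":0,"ax":0,"ay":0,"az":0,"hand":1},{"x":4.63,"y":-0.05,"z":0,"ax":0,"ay":0,"az":0,"hand":1},{"x":4.63,"y":-0.05,"z":0,"ax":0,"ay":0,"az":0,"hand":1},{"x":0,"y":0,"z":0,"ax":0,"ay":0,"az":0,"hand":1},{"x":0,"y":0,"z":0,"ax":0,"ay":0,"az":0,"hand":1}]}}

```text
time: 11.0
eef_pos: [0.4652, 0.3551, 0.249]
tool_rot: [-3.138, 0.002, 1.573]
wrist_force: [1.4, -0.4, 0.5]
grip_width: 0.0853
grasp_force: 0.0
```

Run:
```python
from h import *
t=manip.camera("top")[:,:,::-1];d=manip.camera("side")[:,:,::-1]
c=np.zeros((520,800,3),np.uint8);c[:400,:400]=cv2.resize(t[200:300,400:500],None,fx=4,fy=4)
c[:400,400:800]=cv2.resize(d[100:200,395:495],None,fx=4,fy=4)
cv2.imwrite("pics/crate.png",c);print(manip.sense()["eef_pos"])
```

```text
[0.46596556 0.35373997 0.2499614 ]
```

View pics/crate.png

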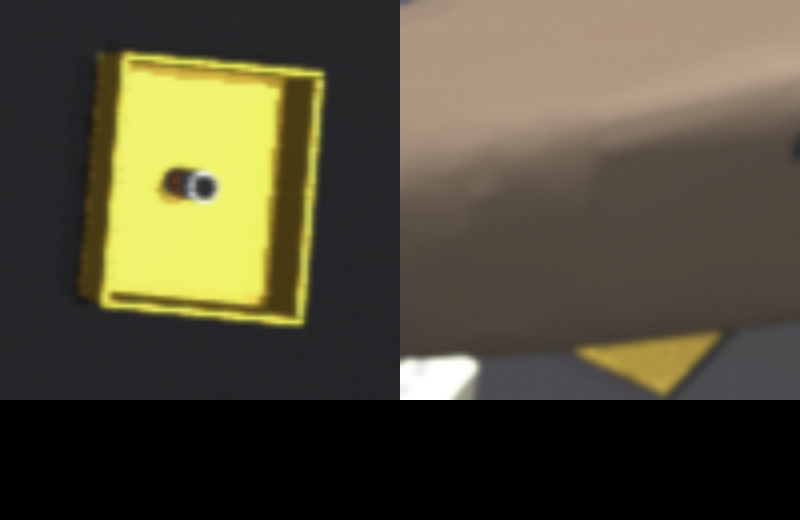

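The cartridge is standing in the crate, near its centre (top crop (200,187), inside all four walls). Next is the pin.

Emit:
{"api": "play_rows", "payload": {"rows": [{"x":0.05,"y":0.05,"z":2,"ax":0,"ay":0,"az":0,"hand":1},{"x":0,"y":0,"z":3,"ax":0,"ay":0,"az":0,"hand":1},{"x":0,"y":0,"z":3,"ax":0,"ay":0,"az":0,"hand":1},{"x":0,"y":0,"z":2.5,"ax":0,"ay":0,"az":0,"hand":1},{"x":0,"y":0,"z":2.5,"ax":0,"ay":0,"az":0,"hand":1},{"x":0,"y":0,"z":2,"ax":0,"ay":0,"az":0,"hand":1},{"x":0,"y":0,"z":1.4,"ax":0,"ay":0,"az":0,"hand":1},{"x":0,"y":0,"z":0,"ax":0,"ay":0,"az":0,"hand":1},{"x":0,"y":0,"z":0,"ax":0,"ay":0,"az":0,"hand":1}]}}

```text
time: 12.0
eef_pos: [0.4675, 0.3548, 0.0879]
tool_rot: [3.141, -0.0, 1.57]
wrist_force: [0.4, -0.1, 0.2]
grip_width: 0.0851
grasp_force: 0.0
```

Emit:
{"api": "play_rows", "payload": {"rows": [{"x":0,"y":0,"z":0,"ax":0,"ay":0,"az":0,"hand":-1},{"x":0,"y":0,"z":0,"ax":0,"ay":0,"az":0,"hand":-1},{"x":0,"y":0,"z":0,"ax":0,"ay":0,"az":0,"hand":-1},{"x":0,"y":0,"z":0,"ax":0,"ay":0,"az":0,"hand":-1},{"x":0,"y":0,"z":0,"ax":0,"ay":0,"az":0,"hand":-1},{"x":0,"y":0,"z":0,"ax":0,"ay":0,"az":0,"hand":-1},{"x":0,"y":0,"z":0,"ax":0,"ay":0,"az":0,"hand":-1},{"x":0,"y":0,"z":0,"ax":0,"ay":0,"az":0,"hand":-1}], "newtons": 60}}

```text
time: 12.8
eef_pos: [0.4671, 0.3555, 0.0878]
tool_rot: [3.141, -0.0, 1.571]
wrist_force: [-1.3, -0.3, 3.5]
grip_width: 0.0167
grasp_force: 58.4
```

Emit:
{"api": "play_rows", "payload": {"rows": [{"x":0,"y":0,"z":-0.5,"ax":0,"ay":0,"az":0,"hand":-1},{"x":0,"y":0,"z":-1,"ax":0,"ay":0,"az":0,"hand":-1},{"x":0,"y":0,"z":-1.5,"ax":0,"ay":0,"az":0,"hand":-1},{"x":0,"y":0,"z":-2,"ax":0,"ay":0,"az":0,"hand":-1},{"x":0,"y":0,"z":-2,"ax":0,"ay":0,"az":0,"hand":-1},{"x":0,"y":0,"z":-2,"ax":0,"ay":0,"az":0,"hand":-1},{"x":0,"y":0,"z":-2,"ax":0,"ay":0,"az":0,"hand":-1},{"x":0,"y":0,"z":-1,"ax":0,"ay":0,"az":0,"hand":-1},{"x":0,"y":0,"z":0,"ax":0,"ay":0,"az":0,"hand":-1},{"x":0,"y":0,"z":0,"ax":0,"ay":0,"az":0,"hand":-1}]}}

```text
time: 13.8
eef_pos: [0.4667, 0.3552, 0.207]
tool_rot: [-3.141, 0.0, 1.571]
wrist_force: [0.2, 0.5, -0.3]
grip_width: 0.0164
grasp_force: 58.4
```

Emit:
{"api": "play_rows", "payload": {"rows": [{"x":-4.3,"y":0.96,"z":0,"ax":0,"ay":0,"az":0,"hand":-1},{"x":-4.3,"y":0.96,"z":0,"ax":0,"ay":0,"az":0,"hand":-1},{"x":-4.3,"y":0.96,"z":0,"ax":0,"ay":0,"az":0,"hand":-1},{"x":-4.3,"y":0.96,"z":0,"ax":0,"ay":0,"az":0,"hand":-1},{"x":-4.3,"y":0.96,"z":0,"ax":0,"ay":0,"az":0,"hand":-1},{"x":-4.3,"y":0.96,"z":0,"ax":0,"ay":0,"az":0,"hand":-1},{"x":-4.3,"y":0.96,"z":0,"ax":0,"ay":0,"az":0,"hand":-1},{"x":-4.3,"y":0.96,"z":0,"ax":0,"ay":0,"az":0,"hand":-1},{"x":-4.3,"y":0.96,"z":0,"ax":0,"ay":0,"az":0,"hand":-1},{"x":-4.3,"y":0.96,"z":0,"ax":0,"ay":0,"az":0,"hand":-1},{"x":0,"y":0,"z":0,"ax":0,"ay":0,"az":0,"hand":-1},{"x":0,"y":0,"z":0,"ax":0,"ay":0,"az":0,"hand":-1}]}}

```text
time: 15.0
eef_pos: [0.5622, -0.0753, 0.2056]
tool_rot: [-3.139, -0.001, 1.569]
wrist_force: [-0.2, 0.5, -0.5]
grip_width: 0.0164
grasp_force: 58.5
```

Emit:
{"api": "play_rows", "payload": {"rows": [{"x":0,"y":0,"z":1.5,"ax":0,"ay":0,"az":0,"hand":-1},{"x":0,"y":0,"z":1.5,"ax":0,"ay":0,"az":0,"hand":-1},{"x":0,"y":0,"z":0,"ax":0,"ay":0,"az":0,"hand":-1},{"x":0,"y":0,"z":0,"ax":0,"ay":0,"az":0,"hand":-1}]}}

```text
time: 15.4
eef_pos: [0.5622, -0.0735, 0.1759]
tool_rot: [-3.139, -0.001, 1.572]
wrist_force: [-0.1, 0.5, -0.2]
grip_width: 0.0167
grasp_force: 58.5
```

Run:
```python
from h import *
t=manip.camera("top")[:,:,::-1];d=manip.camera("side")[:,:,::-1]
s=manip.sense();p=s["eef_pos"];print(p,s["grip_width"],s["wrist_force"])
for n,x in(("tip",p-[0,0,.078]),("shafttop",p-[0,0,.028]),("red",(.5633,-.0746,.08))):print(n,proj("side",x),(proj("side",x)-[322,140])*8)
cv2.imwrite("pics/pin1.png",cv2.resize(d[140:215,322:422],None,fx=8,fy=8,interpolation=cv2.INTER_CUBIC))
```

```text
[ 0.56321804 -0.07414459  0.17756165] 0.01661554980321198 [ 0.20327411  0.59805036 -0.58161641]
tip [362.41485577 194.20425124] [323.31884618 433.63400993]
shafttop [363.25964315 178.44981155] [330.07714521 307.59849242]
red [362.16468402 200.01146964] [321.31747219 480.09175712]
```

View pics/pin1.png

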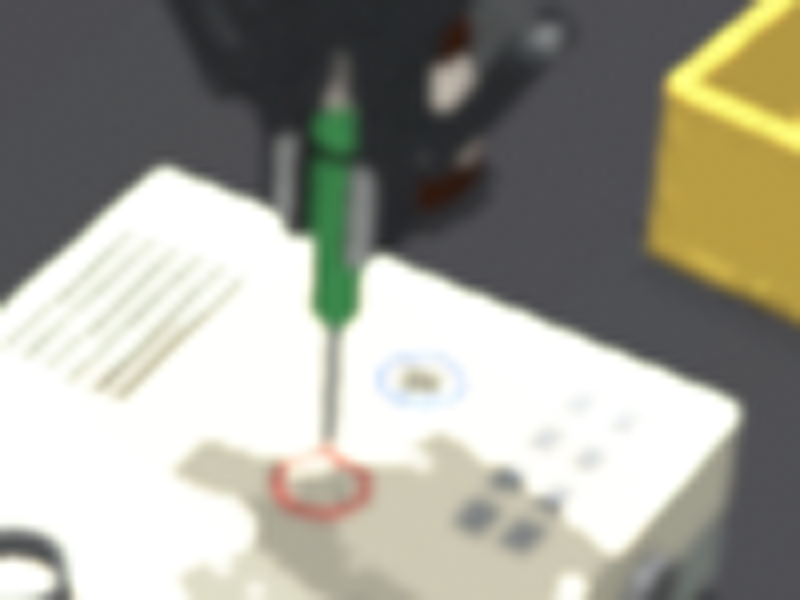

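The side crop shows the pin hanging upright, its tip at (329,440) over the red ring centred at (322,483). It sits about 1 mm too far right. I'll nudge it and go in.

Emit:
{"api": "play_rows", "payload": {"rows": [{"x":0.05,"y":0.08,"z":0,"ax":0,"ay":0,"az":0,"hand":-1},{"x":0,"y":0,"z":0.7,"ax":0,"ay":0,"az":0,"hand":-1},{"x":0,"y":0,"z":0.7,"ax":0,"ay":0,"az":0,"hand":-1},{"x":0,"y":0,"z":0.4,"ax":0,"ay":0,"az":0,"hand":-1},{"x":0,"y":0,"z":0.4,"ax":0,"ay":0,"az":0,"hand":-1},{"x":0,"y":0,"z":0,"ax":0,"ay":0,"az":0,"hand":-1},{"x":0,"y":0,"z":0,"ax":0,"ay":0,"az":0,"hand":-1}]}}

```text
time: 16.2
eef_pos: [0.5638, -0.0742, 0.1552]
tool_rot: [-3.141, -0.0, 1.571]
wrist_force: [-0.5, -0.2, 0.5]
grip_width: 0.0167
grasp_force: 58.5
```

Emit:
{"api": "play_rows", "payload": {"rows": [{"x":0,"y":0,"z":0.3,"ax":0,"ay":0,"az":0,"hand":-1},{"x":0,"y":0,"z":0.3,"ax":0,"ay":0,"az":0,"hand":-1},{"x":0,"y":0,"z":0.3,"ax":0,"ay":0,"az":0,"hand":-1},{"x":0,"y":0,"z":0,"ax":0,"ay":0,"az":0,"hand":-1},{"x":0,"y":0,"z":0,"ax":0,"ay":0,"az":0,"hand":-1}]}}

```text
time: 16.7
eef_pos: [0.5637, -0.0741, 0.1462]
tool_rot: [-3.141, -0.0, 1.571]
wrist_force: [-0.0, 0.5, -0.1]
grip_width: 0.0162
grasp_force: 58.5
```

Emit:
{"api": "play_rows", "payload": {"rows": [{"x":0,"y":0,"z":0.3,"ax":0,"ay":0,"az":0,"hand":-1},{"x":0,"y":0,"z":0.3,"ax":0,"ay":0,"az":0,"hand":-1},{"x":0,"y":0,"z":0.2,"ax":0,"ay":0,"az":0,"hand":-1},{"x":0,"y":0,"z":0,"ax":0,"ay":0,"az":0,"hand":-1},{"x":0,"y":0,"z":0,"ax":0,"ay":0,"az":0,"hand":-1}]}}

```text
time: 17.2
eef_pos: [0.5639, -0.0742, 0.1387]
tool_rot: [3.141, 0.0, 1.571]
wrist_force: [-0.2, 0.0, 1.4]
grip_width: 0.0164
grasp_force: 58.5
```

Emit:
{"api": "play_rows", "payload": {"rows": [{"x":0,"y":0,"z":0.2,"ax":0,"ay":0,"az":0,"hand":-1},{"x":0,"y":0,"z":0.2,"ax":0,"ay":0,"az":0,"hand":-1},{"x":0,"y":0,"z":0,"ax":0,"ay":0,"az":0,"hand":-1},{"x":0,"y":0,"z":0,"ax":0,"ay":0,"az":0,"hand":-1}]}}

```text
time: 17.6
eef_pos: [0.564, -0.0742, 0.1347]
tool_rot: [3.141, 0.0, 1.571]
wrist_force: [-1.3, -0.2, 3.5]
grip_width: 0.0166
grasp_force: 58.6
```

Emit:
{"api": "play_rows", "payload": {"rows": [{"x":0,"y":0,"z":0.2,"ax":0,"ay":0,"az":0,"hand":-1},{"x":0,"y":0,"z":0.1,"ax":0,"ay":0,"az":0,"hand":-1},{"x":0,"y":0,"z":0,"ax":0,"ay":0,"az":0,"hand":-1},{"x":0,"y":0,"z":0,"ax":0,"ay":0,"az":0,"hand":-1}]}}

```text
time: 18.0
eef_pos: [0.564, -0.0742, 0.1317]
tool_rot: [3.141, 0.0, 1.571]
wrist_force: [-0.6, 0.7, 5.5]
grip_width: 0.0167
grasp_force: 59.1
```

Emit:
{"api": "play_rows", "payload": {"rows": [{"x":0,"y":0,"z":0.1,"ax":0,"ay":0,"az":0,"hand":-1},{"x":0,"y":0,"z":0,"ax":0,"ay":0,"az":0,"hand":-1},{"x":0,"y":0,"z":0,"ax":0,"ay":0,"az":0,"hand":-1}]}}

```text
time: 18.3
eef_pos: [0.5642, -0.0743, 0.1316]
tool_rot: [3.141, 0.0, 1.571]
wrist_force: [-2.6, -0.1, 9.2]
grip_width: 0.0164
grasp_force: 59.5
```

Emit:
{"api": "play_rows", "payload": {"rows": [{"x":0,"y":0,"z":0,"ax":0,"ay":0,"az":0,"hand":-1},{"x":0,"y":0,"z":0,"ax":0,"ay":0,"az":0,"hand":-1},{"x":0,"y":0,"z":0,"ax":0,"ay":0,"az":0,"hand":-1},{"x":0,"y":0,"z":0,"ax":0,"ay":0,"az":0,"hand":-1},{"x":0,"y":0,"z":0,"ax":0,"ay":0,"az":0,"hand":-1}]}}

```text
time: 18.8
eef_pos: [0.5642, -0.0743, 0.1316]
tool_rot: [3.141, 0.0, 1.571]
wrist_force: [-2.5, -0.2, 7.9]
grip_width: 0.0165
grasp_force: 59.5
```

Run:
```python
from h import *
t=manip.camera("top")[:,:,::-1];d=manip.camera("side")[:,:,::-1]
s=manip.sense();print(s["eef_pos"],s["wrist_force"],s["torque"],s["grip_width"])
c=np.zeros((600,800,3),np.uint8);c[:,:]=cv2.resize(d[120:270,300:500],None,fx=4,fy=4,interpolation=cv2.INTER_CUBIC)
cv2.imwrite("pics/end.png",c)
```

```text
[ 0.56421255 -0.07430959  0.13164872] [-2.74367604  0.50483033  8.50234479] [ 0.13675317  0.63696597 -0.01534963] 0.016625827712143014
```

View pics/end.png

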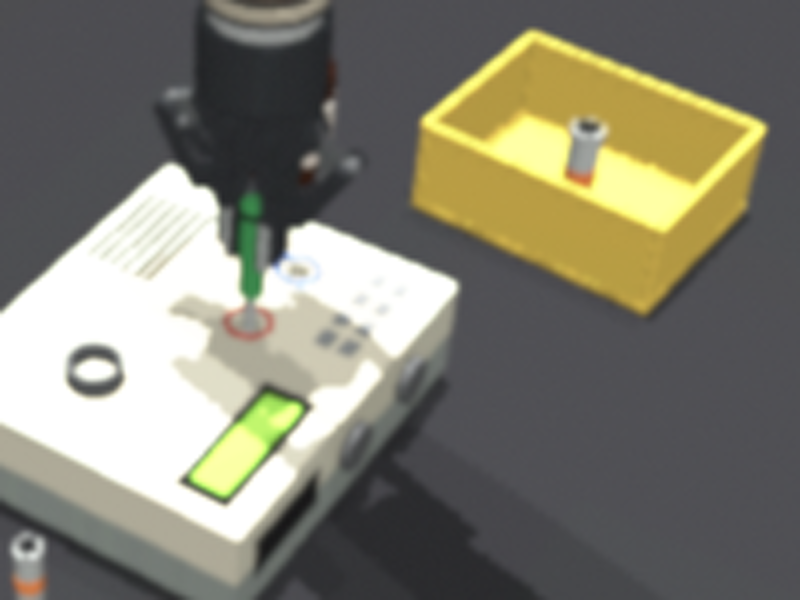

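The picture shows the pin upright in the red ring (248,322) and the cartridge in the crate (588,150). The button has stopped moving at about 8.5 N, above the 6 N needed for fully down and not forced.

```bash
python3 -c "
from workcell import manip
print(manip.hand_in())"
```

```text
the job is handed in; nothing more can be done
None
```

I handed the job in with the cartridge standing upright in the reject crate and the gripped pin holding the red button against its stop at about 8.5 N; the blue button and the glassware were not touched.

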